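Lock the egg cooker into its dock with the thumb wedge

ROBOT

A 6-joint arm with a two-finger parallel gripper is mounted at the origin on the work surface. World frame = base frame: x ahead of the robot, y to its left, z up, the work surface at z = 0. Lengths are in m, angles in rad, forces in N, time in s.
With the tool pointing down it reaches from about 0.35 to 0.975 m from the base axis. Payload 4.9 kg.
Tool frame: the origin (TCP) lies midway between the tips of the shut fingers; the grasp point (between the pads) lies 19 mm behind it; z points along the fingers, y is the line along which they close (so a half turn about z gives the same grasp; the last joint's range is limited). The gripper opens to 85 mm and grips with 20 to 120 N. Pads are 22 mm wide; open, the fingers measure 114 mm over their backs; the gripper's body (76 mm by 85 mm) begins 54 mm behind the grasp point. The pads swing forward as they close: fully open they stand 13 mm farther back than shut.
Start: joints at [-1.381, 0.053, 1.613, -0, 1.476, -0.119], TCP at [0.19, -0.595, 0.231] pointing down, gripper open.
Joint ranges: [-3.01, 3.01], [-1.01, 2.22], [0.06, 2.58], [-1.02, 4.17], [0.09, 2.62], [-3.14, 3.14]. Speed limits (rad/s): [2.57, 2.57, 3.14, 3.14, 3.14, 3.14].

INTERFACE

Orientations are given as a rotation vector (axis times angle).
In Python, from workcell import r gives the robot as it stands.
- The arm moves only by the tool drive_tool, never from a script. Its argument "steps" is a list of rows, each a list of 7 numbers: the opening, from -1 (shut) to 1 (fully open), then the shift along the tool's x, y, z in m, then the turn, a rotation vector about the tool's x, y, z in degrees. A call has 1 to 5 rows; each row shifts and turns the commanded pose from where the row before left it, along the tool's axes as they then stand; what a row does not reach is not made up. A row lasts 1/10 s, in which the tool goes at most 50 mm and 8.59 degrees, less where a joint would pass 70% of its speed; a pose out of reach is approached as far as the arm can. A call is refused whole if a number of a shift passes 0.05 or a number of a turn 8.59, either way. A call with a gripper value outside its range is refused whole. The fingers move at their own pace and stop on an object; the grip force is fixed at half the most. Time passes only in rows, so rows that do not move let the fingers close. It gives the time, the measured TCP pose, the force, the opening and the grip force at its end, in the units of the state.
- r.state(): the state, without advancing time (a new reading comes with each control period).
- r.read_camera(name): name is "scene" or "top"; returns the picture (480x640x3 uint8, red, green, blue); there is no depth.
- r.camera_info(name): a dict with "camera_matrix" (3x3 intrinsics, pixels), "extrinsics" (4x4, takes a point from camera to world coordinates). Camera axes: x right, y down, z forward; pixel columns grow to the right and rows downward; lengths in m; the calibration is good to about 2 mm. A picture is of the moment at which its call begins. camera_info takes no time and is no camera call.
- r.finish_job(): hands the job in; it is judged then, once.
Trained networks look in the newest picture that a camera, given by its name, has taken for a name from the list of things; names that differ only in an ending like _2 or _b are one class to them, and where a whole thing is asked for, a point or a joint stands for the part that bears it (a point fixed in the world has none). Each returns a list of dicts, best first, with "conf" (0 to 1); they miss things now and then, are a little off and sometimes report something else, mostly with a low value. They report only what shows in the picture. A call takes as long as a camera call. They do not tell look-alikes from the thing itself.
- r.find_in(label, camera): "xy" ([column, row] in pixels, amid what is visible of it).
The state is a dict: "t": time; "qpos": joint angles; "joint_velocities": joint speeds; "effort": joint torques, N m; "eef_pos": TCP position; "eef_rot": TCP orientation; "force": force on the tool from outside, world axes, zero at the start; "torque": the same for the moment, N m; "grip_width": finger opening in m; "gripper_force": force on a finger pad.
Only numpy, scipy, OpenCV 4.12 (cv2) and the standard library are available. Lean on these libraries where they do the work, as an engineer would, in place of code of your own. Each camera call takes 0.05 s, during which the arm holds its last target. There are 200 camera calls.

TASK

Slide the dock's clamp bar forward so that its jaw pushes the egg cooker fully home against the end stop, without ramming it. Then slide the thumb wedge along its ramp until it jams the bar fast: press it on with a firm push of about 15 N (beyond 20 N it may split), and let go. Leave the egg cups, the lid and the saucer where they stand.

Things in the scene. Friction and masses are not known exactly. Their poses are not given: they have to be found in the camera images.
- dock: Fixed beech board, 18 mm thick. x = clamping direction, z up; origin on its underside. Board x -305..+175, y -90..+90 mm. End stop: block 120 mm wide, 62 mm high, its face at x = +150. Keeper on the bar's +y side: x -170..-70, y +10..+30, top z 50 mm. Ramp rail (top z 36) on the bar's -y side. Bar and wedge axes are parallel to the dock's.
- cooker: Loose two-tier egg cooker, white base, two grey trays, eggs on top; base radius 65 mm, 174 mm tall, 0.5 to 1.0 kg, stands on the dock board. Origin: middle of its underside. Starts 4 to 18 mm short of the end stop; home, its origin is at dock x = +85 mm.
- bar: Aluminium clamp bar, slides only along dock x at y = 0. Origin: under the jaw's front face. Jaw 90 mm wide, top z 60; shank 30 mm wide, top z 42. Travels 50 to 70 mm forward until the cooker is home. It slides at 4 N, plus 2 to 7 N to push the cooker; when home the force climbs steeply. 15 to 20 N is plenty; over 40 N harms the cooker. Stays where left.
- bar_knob (a point): Centre of the top face of the bar's black upright knob, 24 x 24 mm, 82 mm above the shelf, foot at 42 mm; 215 mm behind the jaw face. Push its rear face forward or pinch it from above.
- bar_face (a point): Middle of the jaw's front face, 38 mm above the shelf; the cooker's base touches it when the cooker's origin is 65 mm ahead in x.
- wedge: Dark wood captive wedge, 70 mm long, 8 to 20 mm wide, on the bar's -y side. Slides only along (cos 10, sin 10 deg, 0) of the dock, 60 mm at most, at 3 N. Starts back: origin (middle of its bar-side face) at dock x -130..-124 mm. Ramp setting varies unseen: it bites 8 to 44 mm along; then push rises 6 to 10 N/mm, grip = 1.3 x (push - 3 N). Jams at 10 N grip, splits over 33 N. Stays where left.
- wedge_tab (a point): Centre of the top face of the wedge's upright thumb tab, 16 mm long (x), 26 mm wide (y), 76 mm above the shelf, foot at 42 mm; 14 mm to the -y side of the wedge's origin. Push its rear face along the ramp direction or pinch it from above.
- cup0: Bystander: grey porcelain egg cup, 49 mm across, 58 mm tall, on the dock's +y side. Origin under its middle.
- cup1: Bystander: a second egg cup, the same.
- lid: Bystander: the cooker's clear plastic lid, a dome 134 mm across, 74 mm tall with its knob, beyond the dock's end stop. Origin under its middle.
- saucer: Bystander: white saucer, 120 mm across, 20 mm tall, with a steel egg spoon on it, on the dock's -y side near the wedge. Origin under its middle.
There are look-alikes about, which are no part of the job. Of the things that look like the cooker, the middle-sized one is meant.

How it is judged:
On the way, in this order (a step that is already met when the one before it is completed fails the run):
1. the cooker is home against the end stop with the bar's jaw up against it (x of cooker in the frame of dock above 0.082 m and x of cooker in the frame of bar_face below 0.0675 m and angle between cooker's own z axis and vertical below 0.05 rad), for 0.2 s.
2. the wedge jams the bar: it grips it with more than 10 N (all of step 1 and contact force between wedge and bar above 10 N), for 0.2 s.
At the end, for the whole second after the job is handed in: The cooker stands upright within 3 mm of the end stop, the bar's jaw is within 2.5 mm of the cooker, and the released wedge, at rest, still grips the bar with more than 10 N (all of step 2 and linear speed of each of wedge, bar below 0.003 m/s and linear speed of cooker below 0.01 m/s); the robot touches nothing.
It fails at once if the wedge is overdriven: it presses on the bar with more than 33 N (contact force between wedge and bar above 33 N).
It fails at once if the cooker is squeezed by the bar with more than 40 N (contact force between bar and cooker above 40 N).
It fails at once if a cup, the lid or the saucer is moved more than 15 mm (distance of any of cup0, cup1, lid, saucer from where it was at the start of the episode above 0.015 m).
It fails at once if the cooker is tipped (angle between cooker's own z axis and vertical above 0.2 rad).
It also fails if it takes over 54 s, if anything falls off the work surface, if the arm or the gripper's body presses on something with over 40 N, if the wrist force passes 120 N, or if a joint passes its speed limit or range.

## Working session

There is one attempt and no reset: what is moved stays moved. The work goes in short steps, Python scripts to look and compute and a tool call to move; the robot and the scene stay as the last step left them, time stands still between calls to the robot, and variables do not carry over. Pictures are saved under pics/ and viewed, at most 10 in all, crops included, and the job is handed in when it is done.

Besides the shell and the picture viewer there is one more tool, called as name([rows], argument=value, ...), one row to a line, values as JSON. drive_tool: Moves the arm, as the interface text tells. Its arguments: {"type":"object","properties":{"steps":{"type":"array"}},"required":["steps"]}

```bash
mkdir -p pics; python3 - <<'E'
from workcell import r
import cv2,numpy as np
for c in("scene","top"):
    im=r.read_camera(c); cv2.imwrite(f"pics/{c}0.png",im[:,:,::-1])
    i=r.camera_info(c);print(c,np.round(i["camera_matrix"],1).tolist(),np.round(i["extrinsics"],4).tolist())
    for l in["cooker","bar_knob","bar_face","wedge_tab","wedge","dock","cup0","lid","saucer"]:
        print(l,[(np.round(d["xy"],1).tolist(),round(d["conf"],2)) for d in r.find_in(l,c)])
s=r.state();print(s["t"],s["eef_pos"],s["eef_rot"],s["force"])
E
```

```text
scene [[552.0, 0.0, 315.1], [0.0, 552.0, 230.6], [0.0, 0.0, 1.0]] [[-0.146, -0.9329, 0.3292, 0.2302], [-0.9893, 0.1388, -0.0456, 0.1667], [-0.0031, -0.3324, -0.9431, 1.1813], [0.0, 0.0, 0.0, 1.0]]
cooker [([338.1, 237.9], 0.94), ([362.2, 130.6], 0.87), ([261.9, 160.1], 0.71)]
bar_knob [([440.0, 269.8], 0.82)]
bar_face [([438.3, 272.4], 0.91), ([339.7, 236.3], 0.53)]
wedge_tab [([426.7, 260.1], 0.57)]
wedge [([431.5, 256.0], 0.92)]
dock [([420.9, 276.3], 0.59)]
cup0 [([336.1, 316.6], 0.79), ([389.5, 332.0], 0.71)]
lid [([245.9, 252.3], 0.88), ([450.1, 202.9], 0.69)]
saucer [([449.7, 203.6], 0.82)]
top [[580.8, 0.0, 310.6], [0.0, 580.8, 254.0], [0.0, 0.0, 1.0]] [[0.003, -0.9959, 0.09, 0.5003], [-1.0, -0.0027, 0.0029, 0.1011], [-0.0026, -0.09, -0.9959, 1.1086], [0.0, 0.0, 0.0, 1.0]]
cooker [([257.9, 137.4], 0.94), ([327.6, 256.5], 0.82), ([380.8, 119.3], 0.58), ([415.3, 301.1], 0.41)]
bar_knob [([436.3, 303.9], 0.61)]
bar_face [([437.1, 304.4], 0.76), ([223.7, 240.1], 0.6)]
wedge_tab [([433.5, 285.0], 0.92)]
wedge [([437.6, 284.0], 0.97)]
dock [([421.1, 300.5], 0.92)]
cup0 [([377.5, 367.0], 0.77)]
lid [([223.5, 242.5], 0.79), ([376.2, 367.8], 0.43)]
saucer [([470.6, 219.8], 0.69)]
1.0 [ 0.18991025 -0.59542561  0.23130032] [-3.10423063e+00 -4.83049375e-01  9.23733733e-07] [-0.20056257  0.93646894 -0.81272924]
```

View pics/scene0.png

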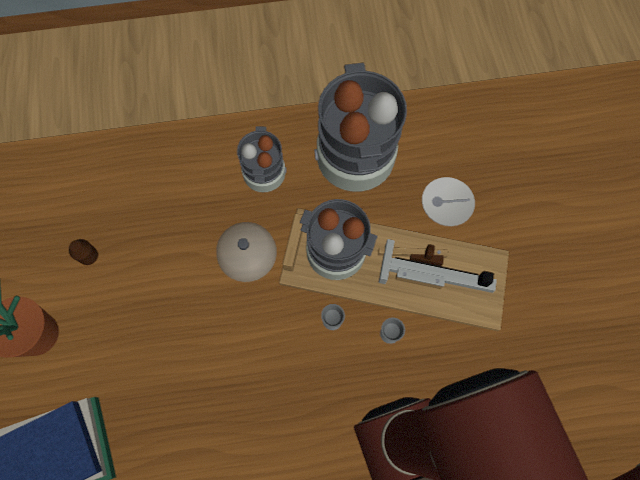

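View pics/top0.png

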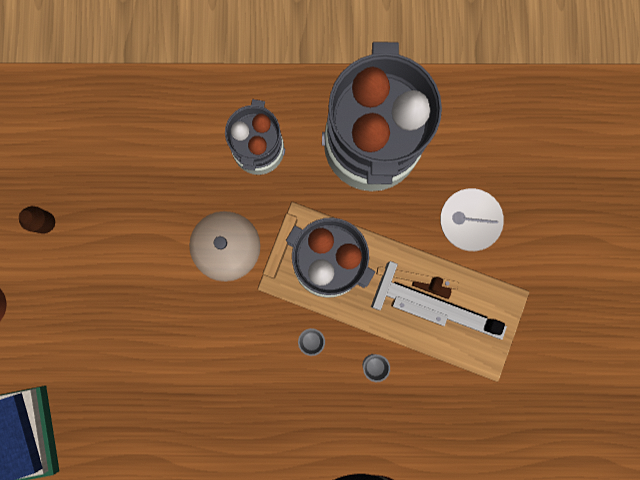

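Scene/top pictures: three cooker look-alikes. In top they are the large one (380,110), the small one (255,135) and the middle-sized one on the dock (330,257), which I choose. The knob is at (494,327), the wedge tab at (437,284), the saucer at (472,219), and the cups at (311,342) and (376,368). Next I check this in a close crop.

```bash
cat > h.py <<'E'
from workcell import r
import numpy as np,cv2
def px2w(c,uv,z):
    i=r.camera_info(c);K=np.array(i["camera_matrix"]);E=np.array(i["extrinsics"])
    d=E[:3,:3]@np.linalg.solve(K,[uv[0],uv[1],1]);o=E[:3,3]
    return o+d*(z-o[2])/d[2]
def w2px(c,p):
    i=r.camera_info(c);K=np.array(i["camera_matrix"]);E=np.array(i["extrinsics"])
    q=K@(E[:3,:3].T@(np.array(p)-E[:3,3]));return q[:2]/q[2]
E
python3 - <<'E'
from h import *
a=cv2.imread("pics/top0.png")[200:390,250:540]
cv2.imwrite("pics/crop.png",cv2.resize(a[50:190,110:290],None,fx=4.3,fy=4.2,interpolation=cv2.INTER_CUBIC)) # x0=360,y0=250
C=[px2w("top",p,.018)[:2] for p in[(292,203),(528,292),(499,381),(258,290)]]
for p in C:print(np.round(p,4))
C=np.array(C);print([np.linalg.norm(C[i]-C[i-1]).round(4) for i in range(4)])
for e in(C[0]-C[1],C[3]-C[2]):print(np.degrees(np.arctan2(e[1],e[0])))
print("knob",px2w("top",(494,327),.082),"tab",px2w("top",(437,284),.076))
E
```

```text
[0.6961 0.14  ]
[ 0.5285 -0.3029]
[ 0.3642 -0.2444]
[0.5308 0.2028]
[np.float64(0.1768), np.float64(0.4736), np.float64(0.1744), np.float64(0.4772)]
69.27943110713818
69.57295823447501
knob [ 0.46540867 -0.21778107  0.082     ] tab [ 0.54071415 -0.12042612  0.076     ]
```

View pics/crop.png

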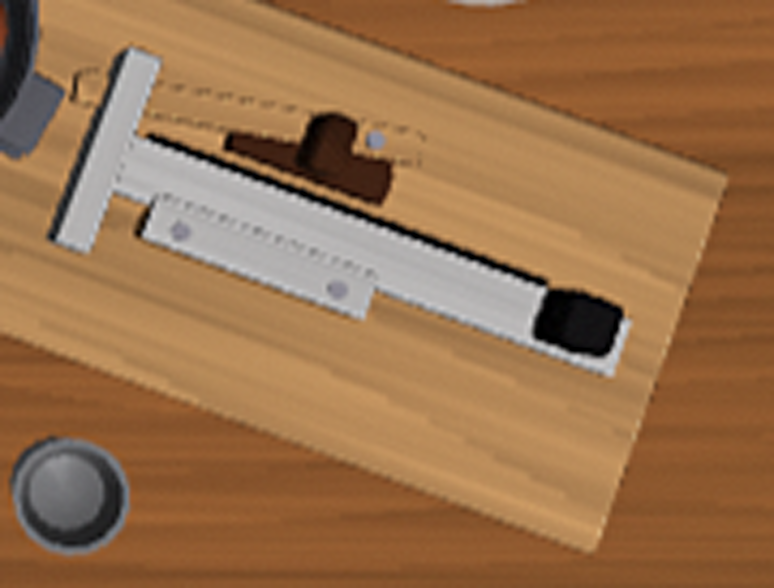

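The crop shows the knob top at about px (498,327.4), the tab top at about (438.4,284), and the jaw clear of the middle-sized cooker. That confirms the right bar and cooker. Next I work out the pushes.

```bash
cat >> h.py <<'E'
from scipy.spatial.transform import Rotation as R
YAW=np.radians(69.4)
def pose():
    s=r.state();return s,np.array(s["eef_pos"]),R.from_rotvec(s["eef_rot"])
def to(target,yaw):   # tool shift (in present axes) to target; turn about tool z so tool x -> yaw
    s,p,q=pose();m=q.as_matrix();T=np.array([[np.cos(yaw),np.sin(yaw),0],[np.sin(yaw),-np.cos(yaw),0],[0,0,-1]]).T
    dr=(q.inv()*R.from_matrix(T)).as_rotvec(degrees=True)
    sh=m.T@(np.array(target)-p)
    print("t",round(s["t"],2),"pos",p.round(4),"shift now mm",(sh*1000).round(1),"in final axes",(T.T@(np.array(target)-p)*1000).round(1),"turn",dr.round(2),"F",np.round(s["force"],1))
E
python3 - <<'E'
from h import *
u=np.array([np.cos(YAW),np.sin(YAW)]);v=np.array([-u[1],u[0]])
C=np.mean([px2w("top",p,.018)[:2] for p in[(292,203),(528,292),(499,381),(258,290)]],0)
O=C+.065*u
k=px2w("top",(498.1,327.4),.082);t=px2w("top",(438.4,284),.076)
for n,p in(("knob",k),("tab",t),("jawtop",px2w("top",(360+108/4.3,250+152/4.2),.060)),("saucer",px2w("top",(472,219),.02))):
    print(n,p.round(4),"dock",(p[:2]-O)@u,(p[:2]-O)@v)
for l,p in(("k",k),("t",t)):print(l,w2px("scene",p))
tg=k[:2]-.05*u
to([*tg,.15],YAW)
E
```

```text
knob [ 0.4647 -0.2249  0.082 ] dock -0.2506440027559838 -0.00017667652861725103
tab [ 0.5407 -0.1229  0.076 ] dock -0.12839763772606122 -0.03540465407687081
jawtop [ 0.5371 -0.0303  0.06  ] dock -0.04296213559524383 0.0005538514435425006
saucer [ 0.6659 -0.2006  0.02  ] dock -0.15708525725391928 -0.17996346663448096
k [489.02175242 275.60575423]
t [431.7138039  248.50335262]
t 1.0 pos [ 0.1899 -0.5954  0.2313] shift now mm [ 343.4 -230.2   81.3] in final axes [393.5 126.9  81.3] turn [ -0.    -0.   -51.71] F [-0.2  0.9 -0.8]
```

drive_tool([
  [-1,0.043,-0.0288,0,0,0,0],
  [-1,0.043,-0.0288,0,0,0,0],
  [-1,0.043,-0.0288,0,0,0,0],
  [-1,0.043,-0.0288,0,0,0,0],
  [-1,0.043,-0.0288,0,0,0,0],
])

```text
t: 1.5
eef_pos: [0.3464, -0.3982, 0.2315]
eef_rot: [3.104, 0.482, 0.001]
force: [0.9, -0.9, -0.5]
grip_width: 0.0122
gripper_force: 0.0
```

drive_tool([
  [-1,0.043,-0.0288,0,0,0,0],
  [-1,0.043,-0.0288,0,0,0,0],
  [-1,0.043,-0.0288,0,0,0,0],
  [-1,0,0,0.02,0,0,-8.5],
  [-1,0,0,0.02,0,0,-8.5],
])

```text
t: 2.0
eef_pos: [0.4405, -0.2812, 0.192]
eef_rot: [2.992, 0.951, 0.002]
force: [-0.2, -0.4, -0.6]
grip_width: -0.0002
gripper_force: 0.0
```

drive_tool([
  [-1,0,0,0.02,0,0,-8.5],
  [-1,0,0,0.02,0,0,-8.5],
  [-1,0,0,0,0,0,-8.5],
  [-1,0,0,0,0,0,-8.5],
  [-1,0,0,0,0,0,0],
])

```text
t: 2.5
eef_pos: [0.4389, -0.2823, 0.1511]
eef_rot: [-2.594, -1.772, 0.0]
force: [-0.1, -0.2, 0.6]
grip_width: -0.0002
gripper_force: 0.0
```

```bash
python3 - <<'E'
from h import *
u=np.array([np.cos(YAW),np.sin(YAW)]);k=np.array([.4647,-.2249])
to([*(k-.04*u),.056],YAW)
E
```

```text
t 2.5 pos [ 0.4389 -0.2823  0.1511] shift now mm [22.8  3.7 95.1] in final axes [22.8  4.  95.1] turn [-0.02 -0.01 -0.72] F [-0.1 -0.2  0.6]
```

drive_tool([
  [-1,0,0.004,0.03,0,0,-0.7],
  [-1,0,0,0.03,0,0,0],
  [-1,0,0,0.02,0,0,0],
  [-1,0,0,0.015,0,0,0],
  [-1,0,0,0,0,0,0],
])

```text
t: 3.0
eef_pos: [0.4414, -0.2827, 0.0541]
eef_rot: [-2.581, -1.784, 0.002]
force: [-0.1, -0.0, 0.8]
grip_width: -0.0
gripper_force: 0.0
```

drive_tool([
  [-1,0.01,0,0,0,0,0],
  [-1,0.01,0,0,0,0,0],
  [-1,0.008,0,0,0,0,0],
  [-1,0.004,0,0,0,0,0],
  [-1,0,0,0,0,0,0],
])

```text
t: 3.5
eef_pos: [0.4545, -0.2533, 0.0569]
eef_rot: [2.581, 1.789, 0.0]
force: [-0.6, 0.5, -0.1]
grip_width: 0.0003
gripper_force: 0.0
```

drive_tool([
  [-1,0.003,0,0,0,0,0],
  [-1,0.003,0,0,0,0,0],
  [-1,0.003,0,0,0,0,0],
  [-1,0.003,0,0,0,0,0],
  [-1,0.003,0,0,0,0,0],
])

```text
t: 4.0
eef_pos: [0.4589, -0.2405, 0.0563]
eef_rot: [2.582, 1.788, -0.003]
force: [-1.7, -4.5, -0.2]
grip_width: 0.0004
gripper_force: 2.2
```

drive_tool([
  [-1,0.004,0,0,0,0,0],
  [-1,0.004,0,0,0,0,0],
  [-1,0.004,0,0,0,0,0],
  [-1,0.004,0,0,0,0,0],
  [-1,0.004,0,0,0,0,0],
])

```text
t: 4.5
eef_pos: [0.4664, -0.2208, 0.0563]
eef_rot: [2.583, 1.788, -0.0]
force: [-1.1, -4.6, -0.8]
grip_width: 0.0001
gripper_force: 2.2
```

drive_tool([
  [-1,0.003,0,0,0,0,0],
  [-1,0.003,0,0,0,0,0],
  [-1,0.003,0,0,0,0,0],
  [-1,0.002,0,0,0,0,0],
  [-1,0.002,0,0,0,0,0],
])

```text
t: 5.0
eef_pos: [0.4709, -0.2088, 0.0563]
eef_rot: [2.583, 1.788, 0.0]
force: [0.1, -4.8, -1.5]
grip_width: 0.0
gripper_force: 2.1
```

```bash
python3 - <<'E'
from h import *
im=r.read_camera("top");cv2.imwrite("pics/top1.png",cv2.resize(im[190:390,240:540,::-1],None,fx=2.6,fy=2.6,interpolation=cv2.INTER_CUBIC))
s,p,q=pose();print(s["t"],p,s["force"])
E
```

```text
5.05 [ 0.47100203 -0.20853291  0.05628469] [ 6.30211243e-04 -3.58667697e+00 -1.66388153e+00]
```

View pics/top1.png

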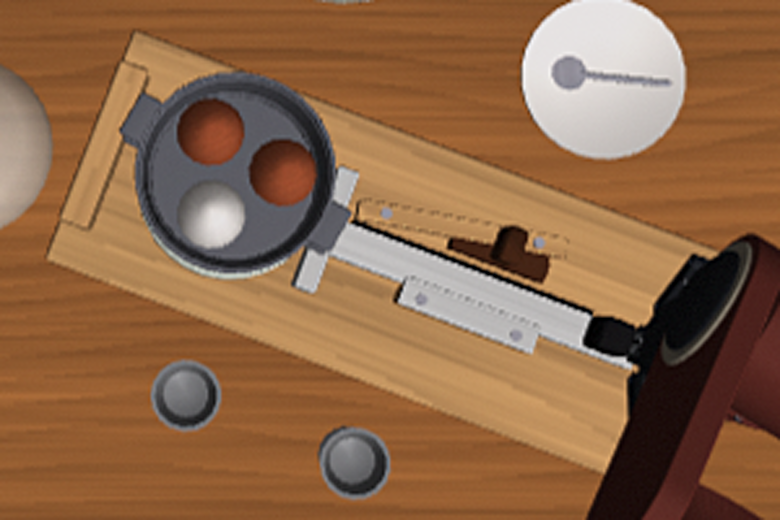

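The picture shows the bar advanced about 40 mm, with the jaw near the cooker's base (crop 335,215), the finger behind the knob (645,345), and the bystanders untouched. I continue more slowly.

drive_tool([
  [-1,0.0015,0,0,0,0,0],
  [-1,0.0015,0,0,0,0,0],
  [-1,0.0015,0,0,0,0,0],
  [-1,0.0015,0,0,0,0,0],
  [-1,0.0015,0,0,0,0,0],
])

```text
t: 5.55
eef_pos: [0.4731, -0.203, 0.0564]
eef_rot: [2.582, 1.787, -0.003]
force: [-2.6, -8.5, -1.3]
grip_width: 0.0001
gripper_force: 4.2
```

drive_tool([
  [-1,0.0015,0,0,0,0,0],
  [-1,0.0015,0,0,0,0,0],
  [-1,0.001,0,0,0,0,0],
  [-1,0.001,0,0,0,0,0],
])

```text
t: 5.95
eef_pos: [0.4749, -0.1984, 0.0564]
eef_rot: [2.582, 1.787, -0.003]
force: [-2.1, -8.2, -2.6]
grip_width: -0.0003
gripper_force: 4.2
```

drive_tool([
  [-1,0.001,0,0,0,0,0],
  [-1,0.001,0,0,0,0,0],
  [-1,0.001,0,0,0,0,0],
])

```text
t: 6.25
eef_pos: [0.4759, -0.1956, 0.0563]
eef_rot: [2.582, 1.787, -0.003]
force: [-1.8, -8.3, -1.7]
grip_width: -0.0
gripper_force: 4.2
```

Pushing the cooker now (about 8.5 N). I continue in 1 mm steps until the force climbs.

drive_tool([
  [-1,0.001,0,0,0,0,0],
  [-1,0.001,0,0,0,0,0],
  [-1,0.001,0,0,0,0,0],
])

```text
t: 6.55
eef_pos: [0.477, -0.1928, 0.0563]
eef_rot: [2.582, 1.787, -0.003]
force: [-1.0, -8.0, -1.5]
grip_width: 0.0003
gripper_force: 4.2
```

drive_tool([
  [-1,0.0008,0,0,0,0,0],
  [-1,0.0008,0,0,0,0,0],
])

```text
t: 6.75
eef_pos: [0.4771, -0.1925, 0.0564]
eef_rot: [2.58, 1.787, -0.007]
force: [-5.1, -14.6, -3.6]
grip_width: -0.0002
gripper_force: 7.7
```

drive_tool([
  [-1,0.0008,0,0,0,0,0],
  [-1,0.0008,0,0,0,0,0],
])

```text
t: 6.95
eef_pos: [0.4771, -0.1925, 0.0565]
eef_rot: [2.578, 1.786, -0.012]
force: [-6.1, -20.6, -3.4]
grip_width: -0.0003
gripper_force: 10.6
```

Home: 21 N and no more travel. I back off and lift.

drive_tool([
  [-1,0,0,0,0,0,0],
  [-1,-0.004,0,0,0,0,0],
  [-1,-0.012,0,0,0,0,0],
  [-1,-0.012,0,-0.01,0,0,0],
  [-1,0,0,-0.04,0,0,0],
])

```text
t: 7.45
eef_pos: [0.465, -0.2138, 0.1027]
eef_rot: [-2.576, -1.781, 0.005]
force: [0.4, 0.5, -0.7]
grip_width: -0.0001
gripper_force: 0.0
```

drive_tool([
  [-1,0,0,-0.02,0,0,-5],
  [-1,0,0,0,0,0,-5],
  [-1,0,0,0,0,0,0],
])

```text
t: 7.75
eef_pos: [0.4692, -0.2155, 0.1283]
eef_rot: [2.416, 2.005, 0.002]
force: [0.0, 0.2, -0.6]
grip_width: 0.0003
gripper_force: 0.0
```

```bash
python3 - <<'E'
from h import *
im=r.read_camera("top");cv2.imwrite("pics/top2.png",cv2.resize(im[190:390,240:540,::-1],None,fx=2.6,fy=2.6,interpolation=cv2.INTER_CUBIC))
Y=YAW+np.radians(10);w=np.array([np.cos(Y),np.sin(Y)]);t=np.array([.5407,-.1229])
to([*(t-.033*w),.054],Y)
print([(np.round(d["xy"],1),d["conf"]) for d in r.find_in("wedge_tab","top")])
E
```

```text
t 7.8 pos [ 0.4687 -0.2151  0.1271] shift now mm [71.  53.6 73.2] in final axes [70.9 53.8 73.1] turn [ 0.05 -0.01 -0.12] F [-0.4 -0.8 -0.5]
[(array([433.6, 285.2]), 0.87)]
```

View pics/top2.png

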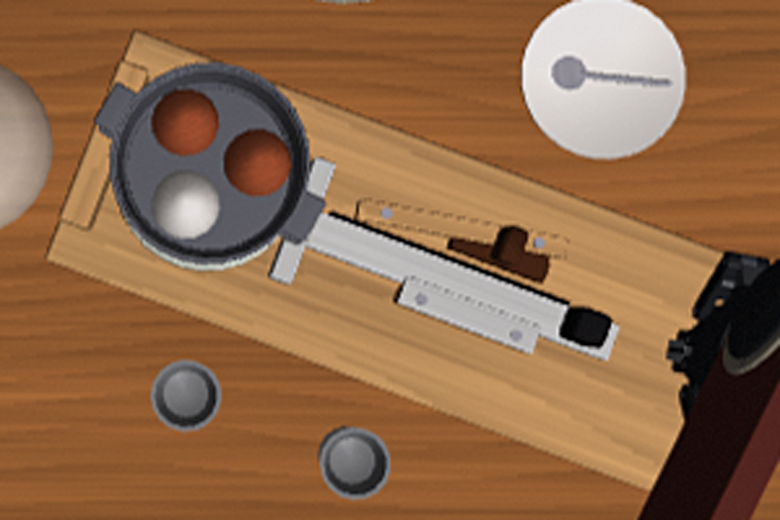

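The picture shows the cooker against the end stop (crop 110,115), the jaw up against it (300,220), and the tab still at (512,243). Now to behind the tab.

drive_tool([
  [-1,0.01,0.03,0,0,0,0],
  [-1,0.03,0.024,0,0,0,0],
  [-1,0.03,0,0.0,0,0,0],
  [-1,0,0,0.02,0,0,0],
  [-1,0,0,0,0,0,0],
])

```text
t: 8.35
eef_pos: [0.5324, -0.1542, 0.1028]
eef_rot: [-2.412, -2.003, 0.005]
force: [-0.4, 0.2, -1.5]
grip_width: -0.0002
gripper_force: 0.0
```

drive_tool([
  [-1,0,0,0.025,0,0,0],
  [-1,0,0,0.018,0,0,0],
  [-1,0,0,0.008,0,0,0],
  [-1,0,0,0,0,0,0],
])

```text
t: 8.75
eef_pos: [0.5333, -0.1559, 0.0539]
eef_rot: [-2.416, -2.003, 0.002]
force: [0.9, 0.3, 0.2]
grip_width: 0.0004
gripper_force: 0.0
```

```bash
python3 - <<'E'
from h import *
im=r.read_camera("top");cv2.imwrite("pics/top3.png",cv2.resize(im[230:350,360:540,::-1],None,fx=4,fy=4,interpolation=cv2.INTER_CUBIC))
Y=YAW+np.radians(10);w=np.array([np.cos(Y),np.sin(Y)]);t=np.array([.5407,-.1229])
to([*(t-.019*w),.055],Y)
E
```

```text
t 8.8 pos [ 0.5342 -0.1562  0.0552] shift now mm [14.9  0.3  0.2] in final axes [14.9  0.3  0.2] turn [-0.06 -0.02 -0.06] F [-0.3 -0.3  0.8]
```

View pics/top3.png

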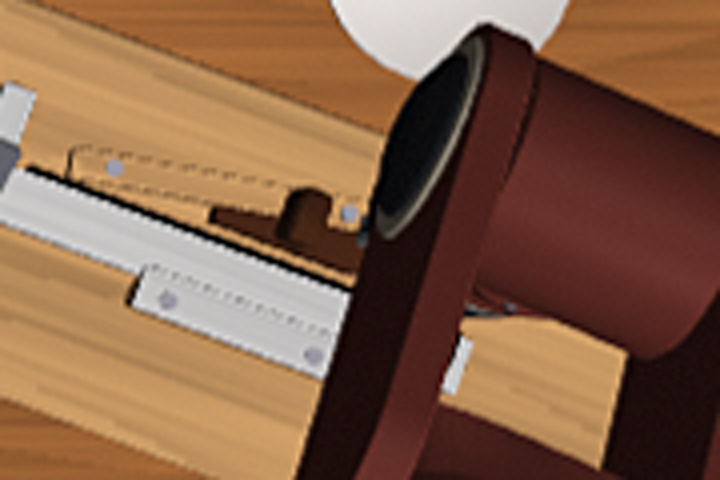

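The picture shows the wedge undisturbed, with the tab at crop (310,215) and the finger just behind it at (362,235). Now the push.

drive_tool([
  [-1,0.005,0,0,0,0,0],
  [-1,0.004,0,0,0,0,0],
  [-1,0.003,0,0,0,0,0],
  [-1,0.002,0,0,0,0,0],
  [-1,0.002,0,0,0,0,0],
])

```text
t: 9.3
eef_pos: [0.5377, -0.1401, 0.0556]
eef_rot: [2.416, 2.007, 0.0]
force: [-0.3, -2.6, 1.7]
grip_width: 0.0002
gripper_force: 1.5
```

drive_tool([
  [-1,0.0015,0,0,0,0,0],
  [-1,0.0015,0,0,0,0,0],
  [-1,0.001,0,0,0,0,0],
])

```text
t: 9.6
eef_pos: [0.5384, -0.1367, 0.0556]
eef_rot: [2.417, 2.006, -0.0]
force: [-1.2, -3.1, 1.3]
grip_width: 0.0004
gripper_force: 1.5
```

drive_tool([
  [-1,0.001,0,0,0,0,0],
  [-1,0.001,0,0,0,0,0],
  [-1,0.001,0,0,0,0,0],
])

```text
t: 9.9
eef_pos: [0.539, -0.1335, 0.0556]
eef_rot: [2.417, 2.006, 0.0]
force: [-0.5, -2.4, 1.8]
grip_width: 0.0002
gripper_force: 1.5
```

drive_tool([
  [-1,0.001,0,0,0,0,0],
  [-1,0.001,0,0,0,0,0],
  [-1,0.001,0,0,0,0,0],
])

```text
t: 10.2
eef_pos: [0.5395, -0.1304, 0.0554]
eef_rot: [2.417, 2.006, 0.0]
force: [0.4, -3.9, 2.3]
grip_width: -0.0001
gripper_force: 1.5
```

drive_tool([
  [-1,0.001,0,0,0,0,0],
  [-1,0.001,0,0,0,0,0],
  [-1,0.001,0,0,0,0,0],
])

```text
t: 10.5
eef_pos: [0.54, -0.1274, 0.0554]
eef_rot: [2.417, 2.006, 0.0]
force: [0.6, -2.7, 2.1]
grip_width: 0.0002
gripper_force: 1.5
```

drive_tool([
  [-1,0.001,0,0,0,0,0],
  [-1,0.001,0,0,0,0,0],
  [-1,0.001,0,0,0,0,0],
])

```text
t: 10.8
eef_pos: [0.5405, -0.1244, 0.0553]
eef_rot: [2.417, 2.006, 0.0]
force: [0.3, -4.2, 2.3]
grip_width: -0.0001
gripper_force: 1.5
```

drive_tool([
  [-1,0.001,0,0,0,0,0],
  [-1,0.001,0,0,0,0,0],
  [-1,0.001,0,0,0,0,0],
])

```text
t: 11.1
eef_pos: [0.541, -0.1215, 0.0553]
eef_rot: [2.417, 2.007, 0.0]
force: [0.8, -3.0, 2.0]
grip_width: -0.0003
gripper_force: 1.4
```

drive_tool([
  [-1,0.001,0,0,0,0,0],
  [-1,0.001,0,0,0,0,0],
  [-1,0.001,0,0,0,0,0],
  [-1,0.0005,0,0,0,0,0],
])

```text
t: 11.5
eef_pos: [0.5416, -0.118, 0.0553]
eef_rot: [-2.417, -2.007, 0.0]
force: [0.8, -3.7, 1.9]
grip_width: -0.0001
gripper_force: 1.4
```

drive_tool([
  [-1,0.001,0,0,0,0,0],
  [-1,0.001,0,0,0,0,0],
  [-1,0.001,0,0,0,0,0],
  [-1,0.0005,0,0,0,0,0],
])

```text
t: 11.9
eef_pos: [0.5423, -0.1145, 0.0553]
eef_rot: [-2.417, -2.007, -0.0]
force: [0.5, -2.6, 0.9]
grip_width: 0.0001
gripper_force: 1.4
```

drive_tool([
  [-1,0.001,0,0,0,0,0],
  [-1,0.001,0,0,0,0,0],
  [-1,0.001,0,0,0,0,0],
  [-1,0.0005,0,0,0,0,0],
])

```text
t: 12.3
eef_pos: [0.5429, -0.1111, 0.0553]
eef_rot: [-2.417, -2.007, -0.0]
force: [0.6, -3.2, 1.6]
grip_width: -0.0002
gripper_force: 1.4
```

drive_tool([
  [-1,0.001,0,0,0,0,0],
  [-1,0.001,0,0,0,0,0],
  [-1,0.001,0,0,0,0,0],
  [-1,0.0005,0,0,0,0,0],
])

```text
t: 12.7
eef_pos: [0.5436, -0.108, 0.0553]
eef_rot: [2.417, 2.006, -0.001]
force: [0.9, -5.2, 0.5]
grip_width: -0.0
gripper_force: 2.3
```

The wedge is biting now. I take smaller steps.

drive_tool([
  [-1,0.001,0,0,0,0,0],
  [-1,0.0005,0,0,0,0,0],
  [-1,0,0,0,0,0,0],
])

```text
t: 13.0
eef_pos: [0.5438, -0.1069, 0.0553]
eef_rot: [2.416, 2.006, -0.001]
force: [0.7, -5.3, 0.4]
grip_width: 0.0
gripper_force: 2.8
```

drive_tool([
  [-1,0.001,0,0,0,0,0],
  [-1,0.001,0,0,0,0,0],
  [-1,0,0,0,0,0,0],
])

```text
t: 13.3
eef_pos: [0.5441, -0.1055, 0.0554]
eef_rot: [2.416, 2.006, -0.003]
force: [-1.1, -7.7, 1.2]
grip_width: 0.0003
gripper_force: 3.7
```

drive_tool([
  [-1,0.001,0,0,0,0,0],
  [-1,0.001,0,0,0,0,0],
  [-1,0,0,0,0,0,0],
])

```text
t: 13.6
eef_pos: [0.5444, -0.1044, 0.0554]
eef_rot: [2.415, 2.005, -0.005]
force: [-1.1, -10.7, 1.1]
grip_width: -0.0003
gripper_force: 5.0
```

drive_tool([
  [-1,0.001,0,0,0,0,0],
  [-1,0.001,0,0,0,0,0],
  [-1,0,0,0,0,0,0],
])

```text
t: 13.9
eef_pos: [0.5447, -0.1032, 0.0554]
eef_rot: [2.414, 2.004, -0.007]
force: [-1.0, -12.2, 0.2]
grip_width: 0.0001
gripper_force: 6.4
```

drive_tool([
  [-1,0.001,0,0,0,0,0],
  [-1,0.0008,0,0,0,0,0],
  [-1,0,0,0,0,0,0],
  [-1,0,0,0,0,0,0],
])

```text
t: 14.3
eef_pos: [0.5449, -0.1023, 0.0555]
eef_rot: [2.413, 2.003, -0.008]
force: [-2.1, -16.8, -0.2]
grip_width: 0.0003
gripper_force: 7.7
```

About 15–16 N is reached. I hold, then withdraw gently.

drive_tool([
  [-1,0,0,0,0,0,0],
  [-1,0,0,0,0,0,0],
])

```text
t: 14.5
eef_pos: [0.5449, -0.1023, 0.0554]
eef_rot: [2.413, 2.003, -0.008]
force: [-1.7, -16.7, -0.3]
grip_width: 0.0003
gripper_force: 7.7
```

drive_tool([
  [-1,-0.004,0,0,0,0,0],
  [-1,-0.008,0,0,0,0,0],
  [-1,-0.008,0,0,0,0,0],
  [-1,0,0,-0.03,0,0,0],
  [-1,0,0,-0.05,0,0,0],
])

```text
t: 15.0
eef_pos: [0.538, -0.1171, 0.1311]
eef_rot: [-2.41, -2.0, 0.007]
force: [0.7, -0.6, 0.1]
grip_width: -0.0003
gripper_force: 0.0
```

drive_tool([
  [-1,-0.04,0,-0.02,0,0,0],
  [-1,-0.05,0,0,0,0,0],
  [-1,-0.05,0,0,0,0,0],
  [-1,-0.05,0,0,0,0,0],
  [-1,0,0,0,0,0,0],
])

```text
t: 15.5
eef_pos: [0.5051, -0.3098, 0.1553]
eef_rot: [2.423, 1.999, -0.001]
force: [0.1, -0.3, 0.3]
grip_width: 0.0003
gripper_force: 0.0
```

```bash
python3 - <<'E'
from h import *
im=r.read_camera("top");cv2.imwrite("pics/top4.png",cv2.resize(im[190:390,240:540,::-1],None,fx=2.6,fy=2.6,interpolation=cv2.INTER_CUBIC))
E
```

```text
(no output)
```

View pics/top4.png

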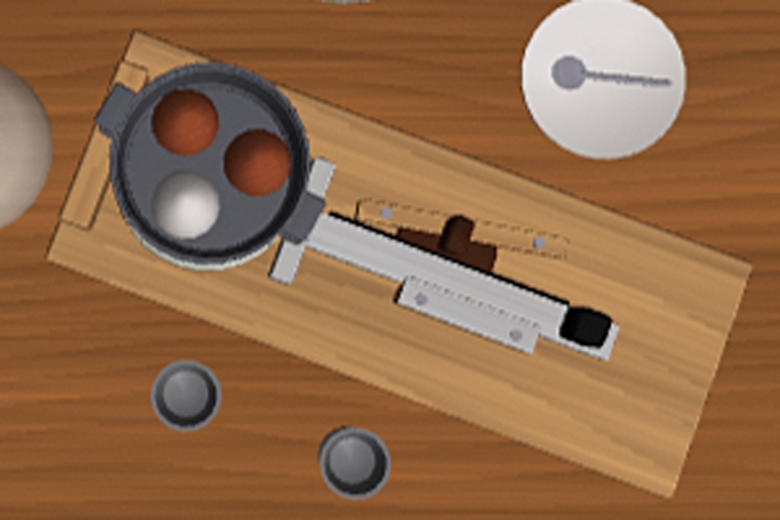

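The picture shows the cooker home (crop 110,115), the jaw against it (300,220), the wedge advanced against the bar (tab at 460,233), and the bystanders unmoved. The robot is clear, so I hand in.

```bash
python3 -c "
from workcell import r
print(r.finish_job())"
```

```text
the job is handed in; nothing more can be done
None
```

I handed the job in at about 15.5 s: the cooker is against the end stop, the wedge was pressed on at about 15–17 N and released, and the bystanders look unmoved in the last picture. The hand-in returned no verdict.

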